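Free the eccentric lock and bring the ink-cup carriage to its working position

ROBOT

A 6-joint arm with a two-finger parallel gripper is mounted at the origin on the work surface. World frame = base frame: x ahead of the robot, y to its left, z up, the work surface at z = 0. Lengths are in m, angles in rad, forces in N, time in s.
With the tool pointing down it reaches from about 0.35 to 0.85 m from the base axis. Payload 8.1 kg.
Tool frame: the origin (TCP) lies where the fingers leave the gripper's body, on its centre line; the fingertips stand 84 mm ahead of it and the grasp point (between the pads) lies 65 mm ahead of it; z points along the fingers, y is the line along which they close (so a half turn about z gives the same grasp; the last joint's range is limited). The gripper opens to 93 mm and grips with 3 to 60 N. Pads are 15 mm wide; open, the fingers measure 128 mm over their backs; the gripper's body (75 mm by 188 mm) begins 65 mm behind the grasp point.
Start: joints at [-1.216, 0.13, 1.488, -0, 1.523, -0.085], TCP at [0.255, -0.543, 0.303] pointing down, gripper open.
Joint ranges: [-2.96, 2.96], [-0.89, 2.26], [0.02, 2.5], [-1.34, 4.48], [0, 2.73], [-2.66, 2.66]. Speed limits (rad/s): [2.39, 2.39, 2.79, 3.14, 3.14, 3.14].

INTERFACE

Orientations are given as a rotation vector (axis times angle).
In Python, from plant import robot gives the robot as it stands.
- The arm moves only by the shell command python3 -m jog 'ROWS' [FORCE]. ROWS is text: rows parted by semicolons, each of 5 numbers parted by spaces: the opening, from 0 (shut) to 1 (fully open), then the shift along the tool's x, y, z in m, then the turn about the tool's z in degrees. A call has 1 to 10 rows; each row shifts and turns the commanded pose from where the row before left it, along the tool's axes as they then stand; what a row does not reach is not made up. A row lasts 1/12 s, in which the tool goes at most 41.7 mm and 7.16 degrees, less where a joint would pass 70% of its speed; a pose out of reach is approached as far as the arm can. A call with a gripper value outside its range is refused whole. The fingers move at their own pace and stop on an object; FORCE is the grip in N (left out, the last holds). Time passes only in rows, so rows that do not move let the fingers close. It gives the time, the measured TCP pose, the force, the opening and the grip force at its end, in the units of the state.
- robot.read_state(): the state, without advancing time (a new reading comes with each control period).
- robot.read_camera(name): name is "scene" or "top" or "wrist"; returns a dict with "color" (480x640x3 uint8, red, green, blue), "intrinsics" (3x3 intrinsics, pixels), "pose" (4x4, takes a point from camera to world coordinates); the wrist camera has in their place "tool_from_camera" (4x4, takes a point from camera to tool coordinates, whose origin is the TCP and whose axes are the flange's). Camera axes: x right, y down, z forward; pixel columns grow to the right and rows downward; lengths in m; the calibration is good to about 2 mm. A picture is of the moment at which its call begins: read the wrist's pose just before it. There is no depth.
- robot.close_job(): hands the job in; it is judged then, once.
The state is a dict: "t": time; "q": joint angles; "dq": joint speeds; "joint_torque": joint torques, N m; "tool_pos": TCP position; "orientation": TCP orientation; "force": force on the tool from outside, world axes, zero at the start; "wrist_torque": the same for the moment, N m; "opening": finger opening in m; "gripper_force": force on a finger pad.
Only numpy, scipy, OpenCV 4.12 (cv2) and the standard library are available. Lean on these libraries where they do the work, as an engineer would, in place of code of your own. Each camera call takes 0.05 s, during which the arm holds its last target. There are 200 camera calls.

TASK

With the fingertips, push the red lever of the ink station clockwise (seen from above) until the brass cam has its low point towards the white ink-cup carriage, that is until the lever points square across the station on the other side. Then push the carriage forward by its blue upright pad until it is fully home, and take the hand away. Only push: do not pinch the lever or the pad, do not force the carriage against the locked cam, and leave everything else on the table where it stands.

Things in the scene. Friction and masses are not known exactly. Their poses are not given: they have to be found in the camera images.
- station: the ink station: an aluminium base plate 250 x 120 x 12 mm fixed to the table, carrying the cam and the carriage. Origin on the cam's vertical pivot axis, at table level; x is the carriage's forward direction (roughly away from the robot), y to the left of it, z up. The plate spans x -160 to +90 mm and y -60 to +60 mm
- cam_pivot (a point): point on the cam's vertical pivot axis, 36 mm above the table, just over the brass cam (a disc 56 mm across, set 18 mm off the pivot, 20 to 34 mm above the table; white dot at its high point). A dark hub 26 mm across stands on the pivot up to 50 mm
- cam (a joint): angle of cam and lever (rad), growing clockwise seen from above. 0: the high point faces the carriage and the lever points along station +y; 1.571: the lever points along +x; 3.142: the low point faces the carriage and the lever points along station -y. Stop at 3.30. So the lever points at station yaw + 1.571 - value. Starts at 0.25 to 0.85, stays where it is left, and needs about 0.35 N m to turn (7 N at 50 mm from the pivot)
- lever_tip (a point): outer end of the lever, 78 mm from the pivot axis, 55 mm above the table. The lever is a red blade on edge, 10 mm thick, from 12 to 78 mm from the pivot, 40 to 70 mm above the table; pushing on its counterclockwise face turns the cam towards its low point; nothing but the cam and base lie under it, none higher than 36 mm beyond 13 mm from the pivot
- carriage (a joint): travel of the carriage along station +x (m). Starts at -0.010 to 0; 0.036 is fully home against its stop. Moves with about 2 N and stays where it is left. With the cam locked it is stopped by the cam at about 0.001 to 0.008; only with the low point towards it can it reach home
- pad_center (a point): middle of the rear face (facing station -x) of the carriage's blue upright push pad, 36 mm above the table; at station x = -118 mm + carriage value, y = 0. The pad is 70 mm wide, 10 mm thick, 14 to 58 mm above the table; behind it only the 12 mm base plate. The white carriage block with six ink cups ahead of it is 60 x 60 mm and up to 47 mm high
- ink_bottle: bystander: small blue ink bottle with black cap, 36 mm diameter, 85 mm tall, standing; origin under its centre
- tape_roll: bystander: roll of brown tape lying flat, 80 mm outside diameter, 24 mm high; origin under its centre
- cap_cup: bystander: open white plastic cup, 56 mm across, 45 mm tall; origin under its centre
- clip_box: bystander: white handheld box, 75 x 45 x 28 mm high; origin under its centre
- eraser: bystander: green eraser, 55 x 22 x 14 mm high; origin under its centre
- towel_roll: bystander: standing white paper-towel roll, 110 mm diameter, 215 mm tall; origin under its centre
- soap_bottle: bystander: clear bottle with white cap, 60 mm diameter, 170 mm tall; origin under its centre

How it is judged:
By the outcome, as a careful person would: the job done as asked, in the order asked, and still so for the second after the job is handed in, with the robot touching nothing.
It also fails if it takes over 45 s, if anything falls off the work surface, if the arm or the gripper's body presses on something with over 40 N, if the wrist force passes 120 N, or if a joint passes its speed limit or range.

## Working session

There is one attempt and no reset: what is moved stays moved. The work goes in short steps, Python scripts to look and compute and a shell command to move; the robot and the scene stay as the last step left them, time stands still between calls to the robot, and variables do not carry over. Pictures are saved under pics/ and viewed, at most 13 in all, crops included, and the job is handed in when it is done.

```bash
mkdir -p pics
cat > look.py <<'E'
from plant import robot
import cv2,numpy as np
def snap(n,f):
    c=robot.read_camera(n); cv2.imwrite('pics/'+f,cv2.cvtColor(c['color'],cv2.COLOR_RGB2BGR)); return c
E
python3 - <<'E'
from look import *
np.set_printoptions(precision=4,suppress=True)
s=robot.read_state();print(s['t'],s['tool_pos'],s['orientation'],s['opening'])
for n in('top','scene'):
    c=snap(n,n+'0.png');print(c['intrinsics'],c['pose'])
    np.savez(n+'0.npz',**{k:c[k] for k in('color','intrinsics','pose')})
E
```

```text
0.0 [ 0.2553 -0.5425  0.3017] [-3.0642 -0.6848  0.0003] 0.09284179101343278
[[613.127    0.     312.2169]
 [  0.     613.127  239.2104]
 [  0.       0.       1.    ]] [[-0.005  -0.9861  0.1661  0.3415]
 [-1.      0.006   0.0052 -0.0051]
 [-0.0062 -0.166  -0.9861  1.5905]
 [ 0.      0.      0.      1.    ]]
[[433.2716   0.     328.7012]
 [  0.     433.2716 229.663 ]
 [  0.       0.       1.    ]] [[-0.6903  0.4366 -0.5769  1.1456]
 [ 0.7235  0.4175 -0.5497  0.5212]
 [ 0.0009 -0.7969 -0.6041  0.6415]
 [ 0.      0.      0.      1.    ]]
```

View pics/top0.png

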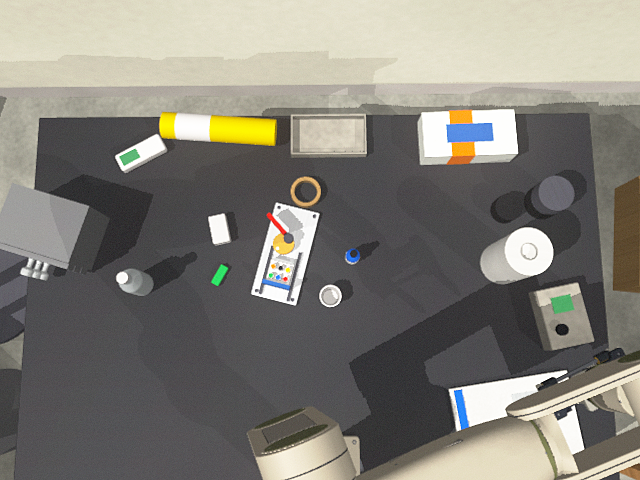

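View pics/scene0.png

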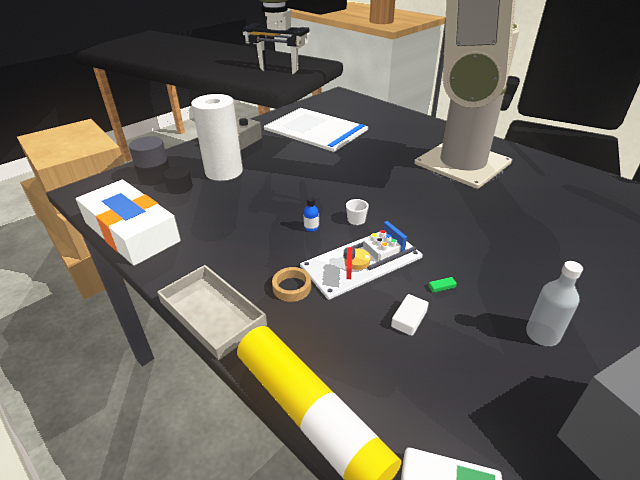

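The top view shows the station plate at about (253–320, 203–305), the red lever from the hub at (288,239) to its tip at (268,213), and the blue pad near (278,283). The tape roll is at (306,191), the bottle at (352,256) and the cup at (330,295). Next I measure these.

```bash
cat >> look.py <<'E'
def ray(c,uv,z):
    uv=np.atleast_2d(np.float64(uv)); K=c['intrinsics'];P=c['pose']
    d=np.c_[uv,np.ones(len(uv))]@np.linalg.inv(K).T@P[:3,:3].T
    return P[:3,3]+d*((z-P[2,3])/d[:,2])[:,None]
def proj(c,p):
    P=np.linalg.inv(c['pose']);q=(np.atleast_2d(p)@P[:3,:3].T+P[:3,3])@c['intrinsics'].T
    return q[:,:2]/q[:,2:]
def blobs(m,amin=8):
    n,l,s,ce=cv2.connectedComponentsWithStats(m.astype(np.uint8));return [(l==i,s[i],ce[i]) for i in range(1,n) if s[i,4]>=amin]
E
python3 - <<'E'
from look import *
np.set_printoptions(precision=4,suppress=True)
c=np.load('top0.npz');hsv=cv2.cvtColor(c['color'],cv2.COLOR_RGB2HSV);H,S,V=[hsv[...,i].astype(int) for i in range(3)]
roi=np.zeros(H.shape,bool);roi[175:315,200:370]=1
# plate: non-table region hull
tab=(V<75)&(S<90)
m=roi&~tab
for b,s,ce in blobs(m,30): 
    print('blob',s,ce)
    if 250<ce[0]<310 and 225<ce[1]<290:
        pts=np.argwhere(b)[:,::-1].astype(np.float32)
        w=ray(c,pts,0.012)[:,:2].astype(np.float32); r=cv2.minAreaRect(w); print('plate rect',r, cv2.boxPoints(r))
for nm,mm,z in(('red',((H<6)|(H>174))&(S>150)&(V>90),.07),('blue',(H>100)&(H<125)&(S>130)&(V>60),.058),('brass',(H>12)&(H<28)&(S>130)&(V>120),.034)):
    for b,s,ce in blobs(mm&roi,5):
        w=ray(c,np.argwhere(b)[:,::-1],z)[:,:2]; r=cv2.minAreaRect(w.astype(np.float32));print(nm,s,w.mean(0),r[1],cv2.boxPoints(r).tolist())
im=cv2.resize(c['color'][175:315,230:370],None,fx=4,fy=4,interpolation=cv2.INTER_CUBIC);cv2.imwrite('pics/crop0.png',im[...,::-1])
c2=np.load('scene0.npz');im=cv2.resize(c2['color'][190:310,270:430],None,fx=5,fy=5,interpolation=cv2.INTER_CUBIC);cv2.imwrite('pics/crop1.png',im[...,::-1])
E
```

```text
blob [  200   175   170   140 20464] [284.7419 248.1853]
plate rect ((0.5971002578735352, 0.07749439775943756), (0.44940561056137085, 0.367480993270874), 89.61412811279297) [[ 0.4119 -0.146 ]
 [ 0.7793 -0.1484]
 [ 0.7823  0.301 ]
 [ 0.4149  0.3034]]
red [267 213  19  22 109] [0.6396 0.0951] (0.06741324067115784, 0.012326763942837715) [[0.6080781817436218, 0.07852818816900253], [0.6158298850059509, 0.06894383579492569], [0.668245255947113, 0.11133687943220139], [0.6604935526847839, 0.12092123180627823]]
red [283 277   4   4  10] [0.4985 0.0719] (0.006722509860992432, 0.006661904510110617) [[0.49404585361480713, 0.07314717769622803], [0.497024804353714, 0.06718841195106506], [0.5030377507209778, 0.07019445300102234], [0.5000587701797485, 0.0761532187461853]]
blue [346 249  14  13 109] [ 0.557  -0.0979] (0.0329136997461319, 0.03056696243584156) [[0.5431808233261108, -0.114805206656456], [0.5737472772598267, -0.11498770117759705], [0.5739437341690063, -0.08207458257675171], [0.5433772802352905, -0.08189208805561066]]
blue [276 275   4   4  12] [0.5045 0.0908] (0.007558472454547882, 0.007
[... 1063 characters left out ...]
207081) [[0.698589563369751, 0.006799294613301754], [0.7017178535461426, 0.0006004867609590292], [0.7048964500427246, 0.002204636111855507], [0.701768159866333, 0.008403443731367588]]
brass [273 234  21  20 260] [0.5901 0.0803] (0.05319466441869736, 0.04539287090301514) [[0.5565586686134338, 0.07028327882289886], [0.5946032404899597, 0.04552191495895386], [0.6236204504966736, 0.09010528028011322], [0.5855758786201477, 0.11486664414405823]]
brass [271 264   5   4  14] [0.5357 0.1043] (0.00913563184440136, 0.007217492908239365) [[0.5296121835708618, 0.103726327419281], [0.5347007513046265, 0.0986078679561615], [0.5411795377731323, 0.10504879057407379], [0.5360909700393677, 0.1101672500371933]]
```

View pics/crop0.png

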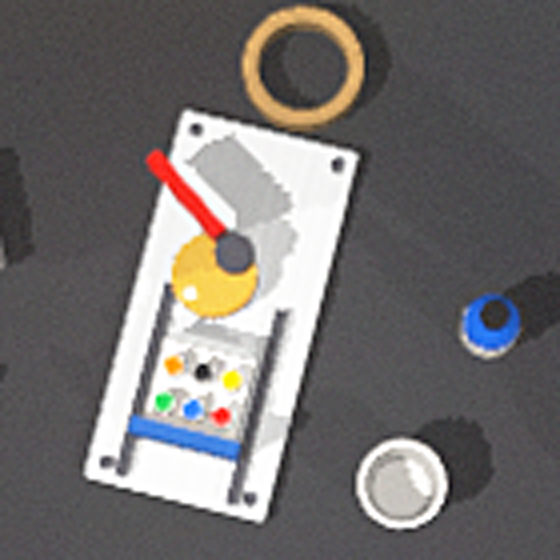

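View pics/crop1.png

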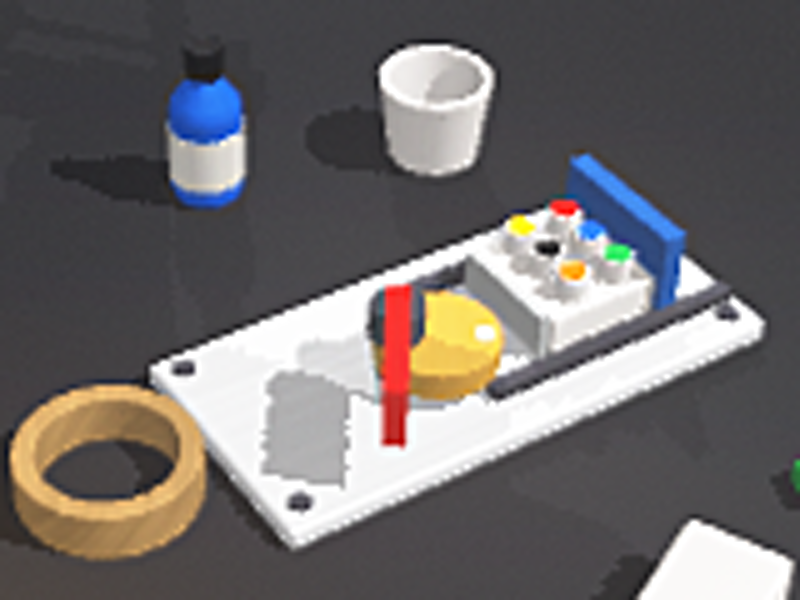

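Crop0 shows plate corners at about (183,110), (358,155), (262,522) and (87,477), the hub at (236,252), the white dot at (190,293), and the lever pointing up-left. Crop1 agrees: the pad stands behind the six cups and nothing is leaning on the lever.

```bash
cat >> look.py <<'E'
from scipy.spatial.transform import Rotation as R
def rel(target_xyz,yaw_deg):
    "shift in present tool axes and turn about tool z (deg, + = clockwise)"
    s=robot.read_state(); M=R.from_rotvec(s['orientation']).as_matrix()
    now=np.degrees(np.arctan2(M[1,0],M[0,0])); 
    return M.T@(np.array(target_xyz)-s['tool_pos']), (now-yaw_deg), now, M[:,2]
E
python3 - <<'E'
from look import *
np.set_printoptions(precision=4,suppress=True)
c=np.load('top0.npz');c2=np.load('scene0.npz')
co=np.array([[183,110],[358,155],[262,522],[87,477]])/4+[230,175]-.4
w=ray(c,co,.012)[:,:2]; w2=ray(c2,np.array([[150,368],[295,545],[765,325],[575,203]])/5+[270,190],.012)[:,:2]
print(w,w.mean(0));print(w2,w2.mean(0))
for a in(w,): 
    e=(a[0]+a[1]-a[2]-a[3])/2;f=(a[0]+a[3]-a[1]-a[2])/2
    print('yaw',np.degrees(np.arctan2(e[1],e[0])),np.degrees(np.arctan2(f[1],f[0]))-90,np.linalg.norm(e),np.linalg.norm(f))
    yaw=np.arctan2(e[1],e[0]);print('piv from plate',a.mean(0)+.035*np.array([np.cos(yaw),np.sin(yaw)]))
g=cv2.cvtColor(c['color'],cv2.COLOR_RGB2HSV).astype(int);m=(g[...,2]<110)&(g[...,1]<90)
roi=np.zeros_like(m);roi[230:246,281:297]=1
for b,s,ce in blobs(m&roi,10): print('hub',s,ce,ray(c,ce,.05))
# lever in scene view: tip top
print('tip scene',ray(c2,np.array([[394,405]])/5+[270,190],.07))
piv=np.array([.603,.067]);th=np.radians(39)
er=np.array([np.cos(th),np.sin(th)]);et=np.array([-er[1],er[0]])
t=piv+.055*er+.035*et;print(t,rel([*t,.25],129),rel([*t,.128],129))
E
```

```text
[[ 0.7072  0.1   ]
 [ 0.6761 -0.0152]
 [ 0.4362  0.048 ]
 [ 0.4656  0.1606]] [0.5713 0.0734]
[[ 0.6762 -0.0123]
 [ 0.7089  0.1061]
 [ 0.4666  0.1652]
 [ 0.4537  0.0485]] [0.5764 0.0769]
yaw -14.419288754154914 -14.870302790832397 0.248574015854251 0.1178639893721245
piv from plate [0.6052 0.0646]
hub [284 233   9  10  21] [289.4286 236.7143] [[0.6077 0.0611 0.05  ]]
tip scene [[0.6688 0.1209 0.07  ]]
[0.6237 0.1288] (array([ 0.6191, -0.4506,  0.0526]), np.float64(-103.80425378086215), np.float64(25.195746219137842), array([-0.0006,  0.0016, -1.    ])) (array([ 0.6191, -0.4504,  0.1746]), np.float64(-103.80425378086215), np.float64(25.195746219137842), array([-0.0006,  0.0016, -1.    ]))
```

```bash
python3 -m jog '0 0.015 -0.011 0 0;0 0.03 -0.022 0.002 0;0 0.03 -0.022 0.003 0;0 0.03 -0.022 0.003 0;0 0.03 -0.022 0.003 0;0 0.03 -0.022 0.003 0;0 0.03 -0.022 0.003 0;0 0.03 -0.022 0.003 0;0 0.03 -0.022 0.003 0;0 0.03 -0.022 0.003 0' 10
python3 -m jog '0 0.03 -0.022 0.003 0;0 0.03 -0.022 0.003 0;0 0.03 -0.022 0.003 0;0 0.03 -0.022 0.003 0;0 0.03 -0.022 0.003 0;0 0.03 -0.022 0.003 0;0 0.03 -0.022 0.003 0;0 0.03 -0.022 0.002 0;0 0.03 -0.022 0.002 0;0 0.03 -0.022 0.002 0'
python3 -m jog '0 0.03 -0.022 0.001 0;0 0.004 -0.0005 0 0;0 0 0 0 -7;0 0 0 0 -7;0 0 0 0 -7;0 0 0 0 -7;0 0 0 0 -7;0 0 0 0 -7;0 0 0 0 -7;0 0 0 0 -7'
python3 -m jog '0 0 0 0 -7;0 0 0 0 -7;0 0 0 0 -7;0 0 0 0 -7;0 0 0 0 -7;0 0 0 0 -7;0 0 0 0 -6;0 0 0 0 0;0 0 0 0 0'
python3 - <<'E'
from look import *
np.set_printoptions(precision=4,suppress=True)
piv=np.array([.605,.066]);th=np.radians(39)
er=np.array([np.cos(th),np.sin(th)]);et=np.array([-er[1],er[0]])
t=piv+.055*er+.035*et;print(t,rel([*t,.128],129));s=robot.read_state();print(s['t'],s['tool_pos'],s['q'],s['force'],s['opening'])
c=snap('wrist','w1.png');print(c['intrinsics'],c['tool_from_camera'])
c['tp']=s['tool_pos'];c['ro']=s['orientation'];np.savez('w1.npz',**c)
E
```

```text
t: 0.93
tool_pos: [0.4247, -0.2306, 0.2763]
orientation: [-3.066, -0.685, 0.0]
force: [0.1, 0.1, -0.1]
opening: 0.0314
gripper_force: 0.0
t: 1.77
tool_pos: [0.6024, 0.0962, 0.249]
orientation: [-3.066, -0.686, 0.001]
force: [-0.0, -0.3, -0.4]
opening: 0.0003
gripper_force: 0.0
t: 2.6
tool_pos: [0.623, 0.1289, 0.2481]
orientation: [-2.379, -2.051, 0.001]
force: [-0.0, 0.2, 0.2]
opening: 0.0006
gripper_force: 0.0
t: 3.35
tool_pos: [0.6231, 0.129, 0.2484]
orientation: [-1.352, -2.835, 0.001]
force: [-0.1, -0.2, -0.1]
opening: 0.0006
gripper_force: 0.0
[0.6257 0.1278] (array([-0.0026,  0.0013,  0.1204]), np.float64(-0.00013980178184169745), np.float64(128.99986019821816), array([-0.0007, -0.0002, -1.    ]))
3.35 [0.6231 0.129  0.2484] [ 0.1236  0.2572  1.4446 -0.0001  1.4405 -0.5571] [-0.0782 -0.2152 -0.0922] 0.0006001484522625937
[[425.0658   0.     321.2181]
 [  0.     425.0658 238.9103]
 [  0.       0.       1.    ]] [[-0.0002 -0.964  -0.2661  0.0733]
 [ 1.     -0.0002 -0.0001  0.0009]
 [ 0.     -0.2661  0.964  -0.0814]
 [ 0.      0.      0.      1.    ]]
```

View pics/w1.png

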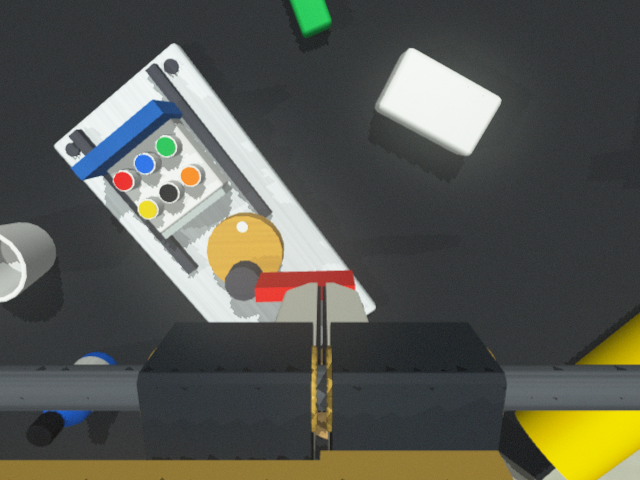

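The wrist view shows the lever at columns 255–355, with its shaded counterclockwise face at rows 270–288 and its bright top at 288–300. The hub is at (243,281), and the fingers partly cover the lever. I refine the pivot from this view.

Run:
```python
from look import *
np.set_printoptions(precision=4,suppress=True)
z=np.load('w1.npz');T=np.eye(4);T[:3,:3]=R.from_rotvec(z['ro']).as_matrix();T[:3,3]=z['tp']
c={'intrinsics':z['intrinsics'],'pose':T@z['tool_from_camera']}
M=T[:3,:3]
for n,uv,h in(('hub',(243,281),.05),('plate corners',[(178,43),(54,146),(376,309)],.012),('lever top ccw edge',[(257,287),(353,290)],.07),('lever bottom ccw edge',[(257,272),(353,271)],.04),('lever inner top cw edge',(257,301),.07),('tip R',(369,321),.164),('dot',(242,227),.034),('pad rear top',[(160,101),(74,167)],.058)):
    w=ray(c,uv,h);print(n,w.tolist() if 0 else w, 'tool', (w-z['tp'])@M)
```

```text
hub [[0.6027 0.0682 0.05  ]] tool [[-0.0345 -0.054   0.1984]]
plate corners [[0.4681 0.165  0.012 ]
 [0.4364 0.0501 0.012 ]
 [0.7044 0.1005 0.012 ]] tool [[ 0.1255 -0.0976  0.2365]
 [ 0.0562 -0.1946  0.2365]
 [-0.0734  0.0454  0.2363]]
lever top ccw edge [[0.6106 0.079  0.07  ]
 [0.6607 0.1169 0.07  ]] tool [[-0.031  -0.0411  0.1784]
 [-0.0331  0.0217  0.1783]]
lever bottom ccw edge [[0.6074 0.0759 0.04  ]
 [0.6608 0.1201 0.04  ]] tool [[-0.0314 -0.0455  0.2084]
 [-0.0307  0.0238  0.2083]]
lever inner top cw edge [[0.6165 0.0711 0.07  ]] tool [[-0.0409 -0.0415  0.1784]]
tip R [[0.6452 0.1356 0.164 ]] tool [[-0.0088  0.0213  0.0843]]
dot [[0.5792 0.0943 0.034 ]] tool [[ 0.0006 -0.0558  0.2144]]
pad rear top [[0.4937 0.1342 0.058 ]
 [0.4732 0.0664 0.058 ]] tool [[ 0.0854 -0.0972  0.1904]
 [ 0.0456 -0.1558  0.1905]]
```

```bash
python3 -m jog '0 0 0 0.01 0;0 0 0 0.02 0;0 0 0 0.02 0;0 0 0 0.02 0;0 0 0 0.02 0;0 0 0 0.02 0;0 0 0 0.01 0;0 0 0 0 0'
python3 -m jog '0 -0.005 0 0 0;0 -0.005 0 0 0;0 -0.005 0 0 0;0 -0.004 0 0 0;0 -0.0025 0 0 0;0 -0.002 0 0 0;0 0 0 0 0'
python3 -m jog '0 -0.0048 0.0009 0 5;0 -0.0048 0.0009 0 5;0 -0.0048 0.0009 0 5;0 0 0 0 0'
python3 - <<'E'
from look import *
np.set_printoptions(precision=4,suppress=True)
print(rel([.604,.067,.128],0)); snap('top','t2.png')
im=cv2.imread('pics/t2.png');cv2.imwrite('pics/t2c.png',cv2.resize(im[175:315,200:400],None,fx=4,fy=4,interpolation=cv2.INTER_CUBIC))
E
```

```text
t: 4.07
tool_pos: [0.6211, 0.1289, 0.1247]
orientation: [-1.347, -2.832, 0.005]
force: [-0.5, 0.9, 0.1]
opening: 0.0004
gripper_force: 0.0
t: 4.65
tool_pos: [0.6389, 0.1116, 0.1301]
orientation: [1.348, 2.837, 0.003]
force: [-1.9, 3.5, 3.8]
opening: 0.0005
gripper_force: 2.2
t: 4.98
tool_pos: [0.6494, 0.1009, 0.1298]
orientation: [1.713, 2.633, 0.003]
force: [-0.4, 3.2, 1.9]
opening: 0.0004
gripper_force: 1.6
(array([-0.0126, -0.0552,  0.0017]), np.float64(113.9104318970606), np.float64(113.9104318970606), array([ 0.0016,  0.0014, -1.    ]))
```

View pics/t2c.png

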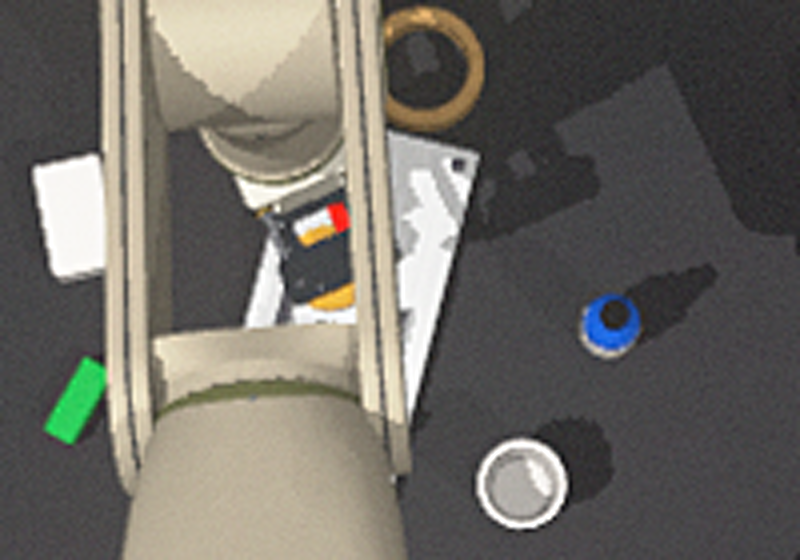

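The arm hides most of the station in the top view, but the red lever is visible beside the fingers and the force has the right direction. I continue the arc and check it with the wrist camera.

```bash
for i in 1; do :; done
python3 -m jog '0 -0.0048 0.0009 0 5;0 -0.0048 0.0009 0 5;0 -0.0048 0.0009 0 5;0 -0.0048 0.0009 0 5;0 -0.0048 0.0009 0 5;0 -0.0048 0.0009 0 5;0 -0.0048 0.0009 0 5;0 -0.0048 0.0009 0 5;0 -0.0048 0.0009 0 5;0 0 0 0 0'
python3 - <<'E'
from look import *
np.set_printoptions(precision=4,suppress=True)
print(rel([.604,.067,.128],0)); snap('wrist','w2.png')
E
```

```text
t: 5.87
tool_pos: [0.6607, 0.0586, 0.1296]
orientation: [2.588, 1.778, 0.004]
force: [1.2, 0.8, 1.1]
opening: 0.0005
gripper_force: 0.5
(array([-0.0125, -0.0559,  0.0014]), np.float64(68.98066009772216), np.float64(68.98066009772216), array([ 0.0033,  0.    , -1.    ]))
```

View pics/w2.png

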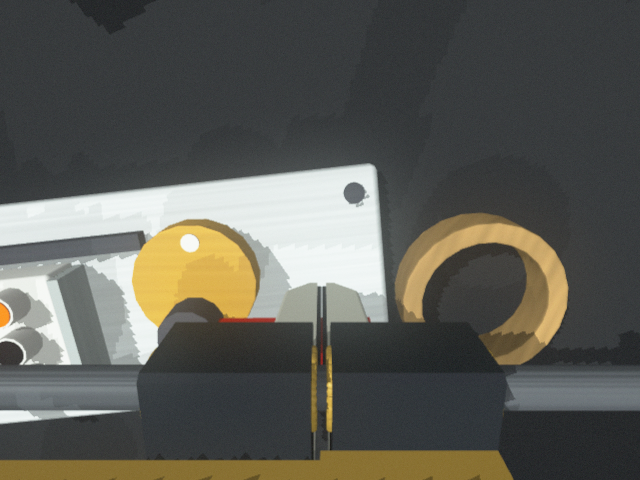

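The wrist view shows the lever (red strip at row 320) flat along the fingers, the white dot at (190,243), and the tape roll clear of the hand. I continue to nearly 180°.

```bash
python3 -m jog '0 -0.0048 0.0009 0 5;0 -0.0048 0.0009 0 5;0 -0.0048 0.0009 0 5;0 -0.0048 0.0009 0 5;0 -0.0048 0.0009 0 5;0 -0.0048 0.0009 0 5;0 -0.0048 0.0009 0 5;0 -0.0048 0.0009 0 5;0 -0.0048 0.0009 0 5;0 -0.0048 0.0009 0 5'
python3 -m jog '0 -0.0048 0.0009 0 5;0 -0.0048 0.0009 0 5;0 -0.0048 0.0009 0 5;0 -0.0048 0.0009 0 5;0 -0.0048 0.0009 0 5;0 -0.0048 0.0009 0 5;0 0 0 0 0;0 0 0 0 0'
cat >> look.py <<'E'
def wristc():
    s=robot.read_state();c=robot.read_camera('wrist')
    T=np.eye(4);T[:3,:3]=R.from_rotvec(s['orientation']).as_matrix();T[:3,3]=s['tool_pos']
    c['pose']=T@c['tool_from_camera'];return c
E
python3 - <<'E'
from look import *
np.set_printoptions(precision=4,suppress=True)
print(rel([.604,.067,.128],0)); c=wristc();cv2.imwrite('pics/w3.png',c['color'][...,::-1])
hsv=cv2.cvtColor(c['color'],cv2.COLOR_RGB2HSV)
br=((hsv[...,0]>12)&(hsv[...,0]<28)&(hsv[...,1]>120)&(hsv[...,2]>120));br[315:]=0
for b,s,ce in blobs(br,500):
    hull=cv2.convexHull(np.argwhere(b)[:,::-1].astype(np.int32));f=np.zeros(br.shape,np.uint8);cv2.fillConvexPoly(f,hull,1)
    print('brass',s,ce)
    for b2,s2,ce2 in blobs((f>0)&(hsv[...,1]<60)&(hsv[...,2]>180),15):
        w=ray(c,ce2,.034)[0,:2];d=w-[.604,.067];print('dot',ce2,s2,w,np.degrees(np.arctan2(d[1],d[0])))
E
```

```text
t: 6.75
tool_pos: [0.6353, 0.0184, 0.1296]
orientation: [3.096, 0.521, 0.006]
force: [7.4, -3.0, -0.6]
opening: 0.0002
gripper_force: 2.9
t: 7.42
tool_pos: [0.6067, 0.0099, 0.1294]
orientation: [3.127, -0.292, 0.003]
force: [1.5, -2.8, 1.9]
opening: 0.0008
gripper_force: 1.4
(array([-0.0132, -0.0556,  0.0013]), np.float64(-10.68150538601168), np.float64(-10.68150538601168), array([ 0.0015, -0.0012, -1.    ]))
brass [ 138    0   66   94 1376] [165.3568  44.2638]
brass [307   0  28  46 575] [321.2835  18.1235]
brass [ 139  225  124   90 8330] [200.1161 272.0742]
dot [196.3826 242.2727] [188 234  18  18 264] [0.641  0.0587] -12.693760438651982
```

View pics/w3.png

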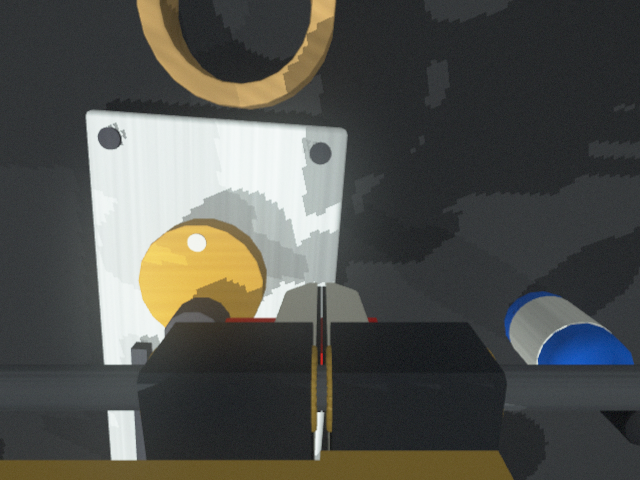

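Tool yaw is −10.7° and the plate edge slopes 4° in the picture (front edge (92,112) to (347,130)), so about 4–5° remains. I make the last push, back off, lift and check.

```bash
python3 -m jog '0 -0.0024 0.0005 0 2.5;0 -0.0024 0.0004 0 2.5;0 0 0 0 0;0 0 0 0 0'
python3 -m jog '0 0.004 0 0 0;0 0.008 0 0 0;0 0.012 0 0 0;0 0.012 0 -0.01 0;0 0 0 -0.03 0;0 0 0 -0.03 0;0 0 0 -0.03 0;0 0 0 -0.02 0;0 0 0 0 0;0 0 0 0 0'
python3 - <<'E'
from look import *
np.set_printoptions(precision=4,suppress=True)
print(rel([.604,.067,.128],-14.5)); c=wristc();cv2.imwrite('pics/w4.png',c['color'][...,::-1])
hsv=cv2.cvtColor(c['color'],cv2.COLOR_RGB2HSV)
br=((hsv[...,0]>12)&(hsv[...,0]<28)&(hsv[...,1]>120)&(hsv[...,2]>120));br[315:]=0
for b,s,ce in blobs(br,500):
    hull=cv2.convexHull(np.argwhere(b)[:,::-1].astype(np.int32));f=np.zeros(br.shape,np.uint8);cv2.fillConvexPoly(f,hull,1)
    for b2,s2,ce2 in blobs((f>0)&(hsv[...,1]<60)&(hsv[...,2]>180),10):
        w=ray(c,ce2,.034)[0,:2];d=w-[.604,.067];print('dot',ce2,s2,w,np.degrees(np.arctan2(d[1],d[0])))
E
```

```text
t: 7.8
tool_pos: [0.6019, 0.0102, 0.1292]
orientation: [3.111, -0.429, 0.002]
force: [2.5, -4.5, 1.1]
opening: 0.0006
gripper_force: 2.0
t: 8.63
tool_pos: [0.6371, 0.0012, 0.2502]
orientation: [-3.111, 0.43, -0.004]
force: [0.3, 0.5, -0.7]
opening: 0.0007
gripper_force: 0.0
(array([-0.05  , -0.0543,  0.1221]), np.float64(-1.248696498207762), np.float64(-15.748696498207762), array([ 0.0026,  0.0001, -1.    ]))
dot [249.2421 245.0737] [244 240  11  11  95] [0.6402 0.0556] -17.515541408221207
```

View pics/w4.png

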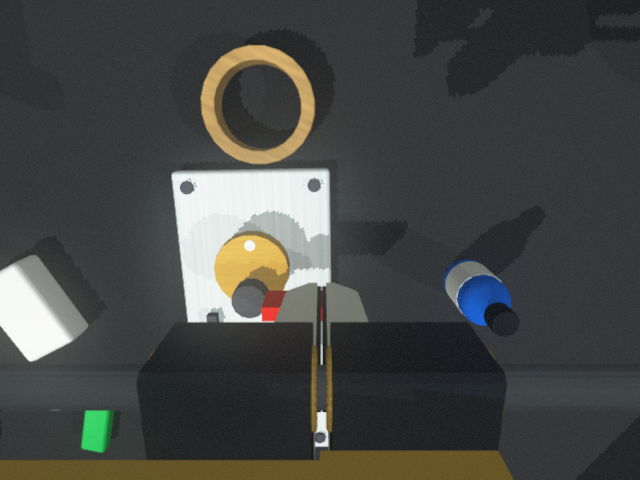

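The wrist view shows the cam dot (249,245) straight ahead of the hub (250,298) and the lever square to the right, with the cam at about 181°. Next is the pad: I move back over the station, descend behind it, and check the offset.

```bash
python3 -m jog '0 -0.015 -0.004 0 -1;0 -0.03 -0.008 0 0;0 -0.03 -0.008 0 0;0 -0.03 -0.008 0 0;0 -0.03 -0.008 0 0;0 -0.03 -0.008 0 0;0 -0.025 -0.007 0 0;0 -0.016 -0.003 0 0;0 0 0 0 0;0 0 0 0 0'
python3 - <<'E'
from look import *
np.set_printoptions(precision=4,suppress=True)
y=np.radians(-14.7);p=np.array([.604,.067])-.156*np.array([np.cos(y),np.sin(y)])
print(rel([*p,.114],-14.7)); c=wristc();cv2.imwrite('pics/w5.png',c['color'][...,::-1])
M=R.from_rotvec(robot.read_state()['orientation']).as_matrix();tp=robot.read_state()['tool_pos']
hsv=cv2.cvtColor(c['color'],cv2.COLOR_RGB2HSV)
m=(hsv[...,0]>100)&(hsv[...,0]<125)&(hsv[...,1]>130)&(hsv[...,2]>50)
for b,s,ce in blobs(m,200):
    cor=cv2.boxPoints(cv2.minAreaRect(np.argwhere(b)[:,::-1].astype(np.float32)));print(s,ce,cor.tolist());print((ray(c,cor,.058)-tp)@M)
E
```

```text
t: 9.52
tool_pos: [0.4499, 0.1064, 0.2472]
orientation: [3.115, -0.402, -0.003]
force: [-0.0, 0.9, 0.3]
opening: 0.0005
gripper_force: 0.0
(array([ 0.0033, -0.0011,  0.1332]), np.float64(-0.006914165098388381), np.float64(-14.706914165098388), array([-0.0022, -0.0003, -1.    ]))
[579   0  54  13 496] [603.621    4.8226] [[579.0, 0.0], [632.0, 0.0], [632.0, 12.0], [579.0, 12.0]]
[[0.1408 0.1465 0.1895]
 [0.1408 0.1767 0.1896]
 [0.1346 0.178  0.1896]
 [0.1346 0.1475 0.1896]]
[314 143  18  18 254] [322.3701 151.5787] [[310.5000305175781, 151.5], [322.5000305175781, 139.5], [334.5000305175781, 151.5], [322.5000305175781, 163.5]]
[[ 0.0557 -0.0073  0.1895]
 [ 0.063   0.0001  0.1895]
 [ 0.0557  0.0076  0.1896]
 [ 0.0483  0.0002  0.1896]]
[ 268  175  110   16 1648] [322.3805 182.9284] [[268.0, 175.0], [377.0, 175.0], [377.0, 190.0], [268.0, 190.0]]
[[ 0.0411 -0.0344  0.1895]
 [ 0.0411  0.0347  0.1896]
 [ 0.0316  0.0351  0.1896]
 [ 0.0315 -0.0347  0.1896]]
```

View pics/w5.png

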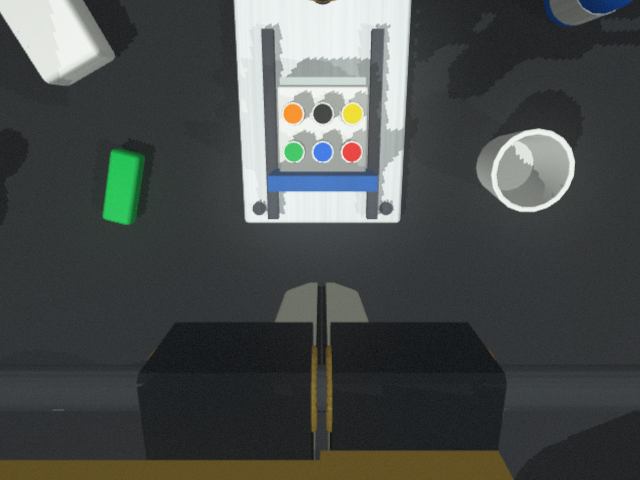

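The pad (268–377, 175–190) is centred on the fingers and square to them, with its rear edge 31 mm ahead of the tool. I descend and push.

```bash
python3 -m jog '0 0 0 0.01 0;0 0 0 0.025 0;0 0 0 0.03 0;0 0 0 0.03 0;0 0 0 0.025 0;0 0 0 0.012 0;0 0 0 0 0;0 0 0 0 0'
python3 -m jog '0 0.006 0 0 0;0 0.006 0 0 0;0 0.004 0 0 0;0 0.004 0 0 0;0 0.004 0 0 0;0 0.004 0 0 0;0 0.004 0 0 0;0 0 0 0 0'
python3 -m jog '0 0.004 0 0 0;0 0.004 0 0 0;0 0.004 0 0 0;0 0.004 0 0 0;0 0.004 0 0 0;0 0.004 0 0 0;0 0 0 0 0;0 0 0 0 0'
python3 - <<'E'
from look import *
np.set_printoptions(precision=4,suppress=True)
y=np.radians(-14.7);p=np.array([.604,.067])-.0895*np.array([np.cos(y),np.sin(y)])
print(rel([*p,.114],-14.7),robot.read_state()['force'])
E
```

```text
t: 10.23
tool_pos: [0.4503, 0.1055, 0.1153]
orientation: [3.114, -0.406, -0.005]
force: [-0.0, -0.4, -0.1]
opening: 0.0008
gripper_force: 0.0
t: 10.9
tool_pos: [0.4825, 0.0977, 0.1169]
orientation: [3.115, -0.405, 0.001]
force: [-0.1, 0.1, -0.9]
opening: 0.0008
gripper_force: 0.0
t: 11.57
tool_pos: [0.5055, 0.0916, 0.1169]
orientation: [3.115, -0.405, 0.001]
force: [-0.8, -0.2, -0.4]
opening: 0.0003
gripper_force: 0.0
(array([ 0.012 , -0.0012,  0.0029]), np.float64(-0.11418348469075212), np.float64(-14.814183484690751), array([ 0.0009, -0.0002, -1.    ])) [-0.7831 -0.1664 -0.3571]
```

Roughly 12 mm is left. I push in small steps and watch for the stop.

```bash
python3 -m jog '0 0.003 0 0 0;0 0.003 0 0 0;0 0.002 0 0 0;0 0 0 0 0'
python3 -m jog '0 0.002 0 0 0;0 0 0 0 0'
python3 -m jog '0 0.001 0 0 0;0 0 0 0 0'
python3 -m jog '0 0.001 0 0 0;0 0 0 0 0'
```

```text
t: 11.9
tool_pos: [0.5131, 0.0896, 0.1168]
orientation: [3.115, -0.405, 0.001]
force: [0.1, -0.1, 0.1]
opening: 0.0009
gripper_force: 0.0
t: 12.07
tool_pos: [0.5147, 0.0892, 0.1168]
orientation: [-3.115, 0.405, 0.0]
force: [-2.4, 1.1, 1.2]
opening: 0.0002
gripper_force: 1.0
t: 12.23
tool_pos: [0.5148, 0.0892, 0.1167]
orientation: [-3.115, 0.405, 0.003]
force: [-7.3, 1.8, 5.2]
opening: 0.0005
gripper_force: 3.5
t: 12.4
tool_pos: [0.515, 0.0892, 0.1167]
orientation: [-3.115, 0.404, 0.006]
force: [-12.3, 1.5, 10.9]
opening: 0.0004
gripper_force: 6.2
```

The stop is firm: force rises from 2 to 7 to 12 N while the tool stays put, after 43 mm of travel. I back off, rise clear and verify.

```bash
python3 -m jog '0 -0.004 0 0 0;0 -0.008 0 0 0;0 -0.012 0 0 0;0 -0.02 0 0 0;0 -0.02 0 -0.01 0;0 0 0 -0.03 0;0 0 0 -0.03 0;0 0 0 -0.03 0;0 0 0 -0.03 0;0 0 0 0 0'
python3 -m jog '0 0 0 -0.03 0;0 0 0 -0.02 0;0 0 0 0 0;0 0 0 0 0'
python3 - <<'E'
from look import *
np.set_printoptions(precision=4,suppress=True)
c=wristc();cv2.imwrite('pics/w6.png',c['color'][...,::-1])
y=np.radians(-14.7);A=np.array([[np.cos(y),np.sin(y)],[-np.sin(y),np.cos(y)]]);piv=np.array([.604,.067])
hsv=cv2.cvtColor(c['color'],cv2.COLOR_RGB2HSV)
m=(hsv[...,0]>100)&(hsv[...,0]<125)&(hsv[...,1]>130)&(hsv[...,2]>50)
for b,s,ce in blobs(m,400):
    cor=cv2.boxPoints(cv2.minAreaRect(np.argwhere(b)[:,::-1].astype(np.float32)));print(s,ce);print((ray(c,cor,.058)[:,:2]-piv)@A.T)
s=robot.read_state();print(s['t'],s['force'])
E
```

```text
t: 13.23
tool_pos: [0.4574, 0.1055, 0.2538]
orientation: [-3.113, 0.404, -0.017]
force: [1.3, 0.6, 0.4]
opening: 0.0005
gripper_force: 0.0
t: 13.57
tool_pos: [0.4552, 0.1052, 0.2978]
orientation: [-3.115, 0.405, -0.005]
force: [-0.5, -0.4, -0.3]
opening: 0.0004
gripper_force: 0.0
[ 534    0   57   40 1569] [557.4799  19.3665]
[[ 0.001  -0.1447]
 [ 0.0009 -0.1827]
 [-0.0234 -0.1867]
 [-0.0233 -0.1479]]
[ 275  113   96   14 1253] [322.917  119.9042]
[[-0.0813  0.0336]
 [-0.0722  0.0333]
 [-0.0723 -0.0355]
 [-0.0814 -0.0358]]
13.6167 [-0.3925  0.0092  0.3851]
```

View pics/w6.png

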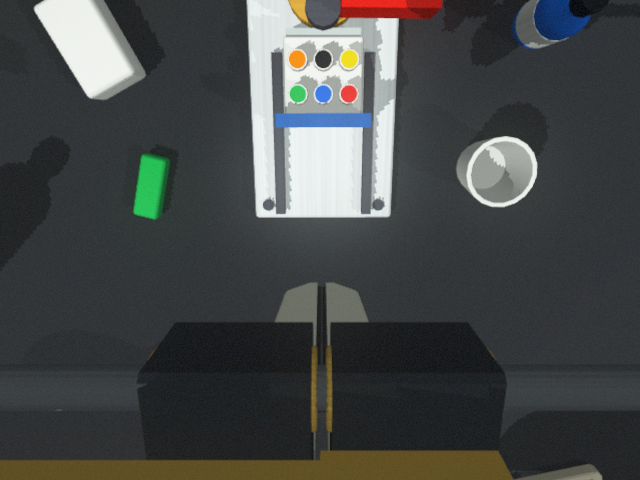

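The carriage is home: the pad's rear edge is at station x −81 mm, against −82 mm expected. The lever points square to the right at row 7, and the eraser, cup, bottle and box are where they stood.

```bash
python3 -c "
from plant import robot
print(robot.close_job())"
```

```text
the job is handed in; nothing more can be done
None
```

The lever is turned to about 181° (target 180°), the carriage is pushed home against its stop, the hand is clear, and the job was handed in at about 14 s.

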